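Set the settling tank's outlet valve half open

TASK

Set the outlet valve of the rinse-water settling tank half open: pull the spring plunger on the hand lever clear of the index plate, swing the lever round to the middle one of the plate's five holes (45 degrees from shut), and feel for the hole so that the plunger snaps fully home and locks the lever there. Then let go and leave the sprayer, the brush tin and the paint tin standing where they are.

Things in the scene. Friction and masses are not known exactly. Their poses are not given: they have to be found in the camera images.
- valve: Fixed set: grey settling tank (200 x 200 x 420 mm, its middle at x -45, y 360 mm) at the robot's left; its level outlet pipe, 63 mm thick, axis 100 mm above the bench, runs from it to the right through a blue butterfly valve between two 165 mm flanges, then down into the bench. Origin on the bench under the pipe's axis at the valve; z up, y along the pipe to the tank, x away from the robot.
- stem (a point): Point on the valve stem's axis, which is the lever's hinge axis, at the underside of the index plate, 145 mm from the outlet pipe's axis. The valve is rolled about the pipe, so the stem leans 31.5 degrees from vertical to the robot. z runs up along the stem, x up the slope away from the robot, y along the pipe to the tank.
- half_hole (a point): Nominal middle of the half-open hole, top face of the index plate: a steel sector square to the stem, 6 mm thick, to 109 mm from the stem, with five 10 mm holes 90 mm from the stem, 22.5 degrees apart (shut to full open). The plate, clamped in slots, is set up to 0.09 rad either way round the stem, all holes together: feel for the true hole. It stays put. Axes as stem.
- inlet_pipe (a point): Point on the axis of the white inlet pipe, 32 mm thick, level and parallel to the outlet pipe, 365 mm above the bench, passing above the lever, with a riser down to the bench 300 mm to the right of this point. It bars an upright gripper over the plunger: come along the leaning stem, from the robot's side. Axes as valve.
- lever (a joint): Aluminium hand lever, 225 mm long from the stem, bar 26 mm wide lying 8 to 16 mm above stem along the stem. Rad: 0 = shut, pointing along -x of stem; grows towards -y (robot's right). Holes nominally at 0, 0.393, 0.785 (half), 1.178, 1.571. Starts at 0 to 0.27. Stays where left; 2 to 6 N at the knob swings it, also with the plunger's greased nose dragging on the plate.
- plunger (a joint): Spring plunger through the lever, parallel to the stem. m: 0 = home in a hole, 0.008 to 0.009 = nose resting on the plate, over 0.009 = clear, end stop 0.018. Flat-nosed 8 mm pin, 1 mm play a side. Spring 3 N at home, 5 N at 0.009, 6 N at 0.012. Off a hole it rides on the plate and snaps in when the lever is pushed to a hole; then the lever is locked, a hard stop. Starts mostly off a hole.
- knob (a point): Middle of the plunger's knob: black cylinder 25 mm across, 24 mm tall, axis parallel to the stem, 90 mm from the stem. With the plunger home it lies 44 mm above stem along the stem, 28 mm above the lever's bar, over a 22 mm round steel bush 14 mm tall. z along the stem = the way to pull; x points to the stem.
- lever_end (a point): Outer end of the lever's black rubber hand grip (32 mm wide, 18 mm thick, 100 mm long), 225 mm from the stem's axis, 14 mm above stem along the stem. Axes as knob.
- sprayer: Bystander: white trigger spray bottle with a red head, 76 mm in diameter, 227 mm tall, loose, standing on the bench to the robot's right. Origin at the centre of its underside, z up.
- brush_tin: Bystander: metal tin full of paint brushes, 90 mm in diameter, tin 115 mm tall, brushes to 260 mm, loose, standing on the bench at the far right. Origin at the centre of its underside, z up.
- paint_tin: Bystander: closed round paint tin, 87 mm in diameter, 98 mm tall, loose, standing on the bench in front of the tank on the robot's left. Origin at the centre of its underside, z up.

How it is judged:
At the end, for the whole second after the job is handed in: The lever stands at the half-open hole (0.785 rad, plus or minus 0.14 for where the plate is set) at rest, with the plunger home in the hole (less than 3 mm out), let go; the sprayer, the brush tin and the paint tin stand upright within 25 mm of where they were (value of joint lever between 0.645 and 0.925 rad and value of joint plunger below 0.003 m and velocity of joint lever between -0.05 and 0.05 rad/s and angle between each of sprayer, brush_tin, paint_tin's own z axis and vertical below 0.15 rad); the robot touches nothing.
It fails at once if the sprayer, the brush tin or the paint tin is shifted by 25 mm or more or knocked over (distance of any of sprayer, brush_tin, paint_tin from where it was at the start of the episode above 0.025 m or angle between any of sprayer, brush_tin, paint_tin's own z axis and vertical above 0.3 rad).
It also fails if it takes over 42 s, if anything falls off the work surface, if the arm or the gripper's body presses on something with over 40 N, if the wrist force passes 120 N, or if a joint passes its speed limit or range.

ROBOT

A 6-joint arm with a two-finger parallel gripper is mounted at the origin on the work surface. World frame = base frame: x ahead of the robot, y to its left, z up, the work surface at z = 0. Lengths are in m, angles in rad, forces in N, time in s.
With the tool pointing down it reaches from about 0.275 to 0.725 m from the base axis. Payload 15.9 kg.
Tool frame: the origin (TCP) lies at the very end of the fingers, on their centre line; the grasp point (between the pads) lies ctrl.grip_depth behind it (ctrl.grip_depth is the distance from the TCP to the grasp point, in m); z points along the fingers, y is the line along which they close (so a half turn about z gives the same grasp; the last joint's range is limited). The gripper opens to 85 mm and grips with 20 to 120 N. Pads are 22 mm wide; open, the fingers measure 114 mm over their backs; the gripper's body (76 mm by 85 mm) begins 54 mm behind the grasp point. The pads swing forward as they close: fully open they stand 13 mm farther back than shut.
Start: joints at [0, 0.213, -0.034, 1.323, 0, 1.571], TCP at [0.5, -0, 0.231] pointing down, gripper open.
Joint ranges: [-2.98, 2.98], [-0.74, 1.72], [-1.14, 1.35], [-2.1, 2.04], [-1.57, 1.44], [-3.14, 3.14]. Speed limits (rad/s): [1.89, 1.89, 2.39, 2.57, 3.14, 3.14].

INTERFACE

Orientations are given as a unit quaternion [w, x, y, z].
In Python, from station import ctrl gives the robot as it stands.
- The arm moves only by the shell command python3 -m inch 'ROWS' [FORCE]. ROWS is JSON, one flat list of numbers, 5 for each row, row after row: the finger opening in mm, from 0 to 85.4, then the shift along the tool's x, y, z in units of 30 mm (1.0 is 30 mm), then the turn about the tool's z in units of 5 degrees (1.0 is 5 degrees). A call has 1 to 10 rows; each row shifts and turns the commanded pose from where the row before left it, along the tool's axes as they then stand; what a row does not reach is not made up. A row lasts 1/12 s, in which the tool goes at most 41.7 mm and 7.16 degrees, less where a joint would pass 70% of its speed; a pose out of reach is approached as far as the arm can. A call is refused whole if a number of a shift passes 1 or a number of a turn 1, either way. A call with a gripper value outside its range is refused whole. The fingers move at their own pace and stop on an object; FORCE is the grip in N (left out, the last holds). Time passes only in rows, so rows that do not move let the fingers close. It gives the time, the measured TCP pose, the force, the opening and the grip force at its end, in the units of the state.
- ctrl.sense(): the state, without advancing time (a new reading comes with each control period).
- ctrl.grab_frame(name): name is "scene" or "side" or "wrist"; returns the picture (400x640x3 uint8, blue, green, red); there is no depth.
- ctrl.camera_params(name): a dict with "mtx" (3x3 intrinsics, pixels), "rvec" (rotation vector, rad) and "tvec" (3), from world to camera coordinates, as OpenCV has them; the wrist camera has in their place "mount" (4x4, takes a point from camera to tool coordinates, whose origin is the TCP and whose axes are the flange's). Camera axes: x right, y down, z forward; pixel columns grow to the right and rows downward; lengths in m; the calibration is good to about 2 mm. The wrist camera is an equidistant fisheye: a pixel r from the principal point sees the ray r / f radians off the axis. A picture is of the moment at which its call begins: read the wrist's pose just before it. camera_params takes no time and is no camera call.
- ctrl.hand_in(): hands the job in; it is judged then, once.
Trained networks look in the newest picture that a camera, given by its name, has taken for a name from the list of things; names that differ only in an ending like _2 or _b are one class to them, and where a whole thing is asked for, a point or a joint stands for the part that bears it (a point fixed in the world has none). Each returns a list of dicts, best first, with "conf" (0 to 1); they miss things now and then, are a little off and sometimes report something else, mostly with a low value. They report only what shows in the picture. A call takes as long as a camera call.
- ctrl.boxes_of(camera, target): "pixel" ([column, row] in pixels, amid what is visible of it).
- ctrl.cut_out(camera, target): "pixels" (400x640 bool, what is visible of it) and "pixel" ([column, row] in pixels, amid what is visible of it).
- ctrl.landmark_of(camera, target): "pixel" ([column, row] in pixels: a listed point, or the origin of a listed thing).
The state is a dict: "time_s": time; "joint_pos": joint angles; "joint_velocities": joint speeds; "tau": joint torques, N m; "tcp_pos": TCP position; "tool_rot": TCP orientation; "contact_force": force on the tool from outside, world axes, zero at the start; "ft_torque": the same for the moment, N m; "grip_width": finger opening in m; "grip_force": force on a finger pad.
Only numpy, scipy, OpenCV 4.12 (cv2) and the standard library are available. Lean on these libraries where they do the work, as an engineer would, in place of code of your own. Each camera call takes 0.05 s, during which the arm holds its last target. There are 200 camera calls.

## Working session

There is one attempt and no reset: what is moved stays moved. The work goes in short steps, Python scripts to look and compute and a shell command to move; the robot and the scene stay as the last step left them, time stands still between calls to the robot, and variables do not carry over. Pictures are saved under pics/ and viewed, at most 10 in all, crops included, and the job is handed in when it is done.

```bash
mkdir -p pics; ls; cat > h.py <<'E'
from station import ctrl
import numpy as np, cv2
from scipy.spatial.transform import Rotation as R
def ray(cam,px):
    p=ctrl.camera_params(cam); K=np.array(p["mtx"])
    if cam=="wrist":
        s=ctrl.sense(); M=np.array(p["mount"]); q=s["tool_rot"]; Rt=R.from_quat([q[1],q[2],q[3],q[0]]).as_matrix()
        d=np.array([(px[0]-K[0,2])/K[0,0],(px[1]-K[1,2])/K[1,1]]); r=np.linalg.norm(d)
        v=np.array([*(d/r*np.sin(r)),np.cos(r)]) if r>0 else np.array([0,0,1.])
        return Rt@M[:3,3]+s["tcp_pos"], Rt@M[:3,:3]@v
    Rm=cv2.Rodrigues(np.array(p["rvec"],float))[0]; t=np.array(p["tvec"],float).ravel()
    v=np.linalg.inv(K)@[px[0],px[1],1]; v/=np.linalg.norm(v)
    return -Rm.T@t, Rm.T@v
def tri(rays):
    A=0;b=0;
    for o,d in rays:
        P=np.eye(3)-np.outer(d,d); A=A+P; b=b+P@o
    x=np.linalg.solve(A,b)
    return x,[float(np.linalg.norm(np.cross(x-o,d))) for o,d in rays]
def proj(cam,X):
    p=ctrl.camera_params(cam)
    return cv2.projectPoints(np.array(X,float).reshape(-1,3),np.array(p["rvec"],float),np.array(p["tvec"],float),np.array(p["mtx"],float),None)[0].reshape(-1,2)
E
python3 - <<'E'
from h import *
fs=[]
print(ctrl.grip_depth)
for c in("scene","side","wrist"):
    f=ctrl.grab_frame(c); cv2.imwrite(f"pics/{c}0.png",f)
det={}
for n in("valve","stem","half_hole","inlet_pipe","knob","lever_end","sprayer","brush_tin","paint_tin"):
    rs=[]
    for c in("scene","side","wrist"):
        l=ctrl.landmark_of(c,n)
        if l: print(n,c,np.round(l[0]["pixel"],1),round(l[0]["conf"],2)); 
        if l and l[0]["conf"]>.3: rs.append(ray(c,l[0]["pixel"]))
    if len(rs)>1: x,e=tri(rs); print("   ",x.round(4),np.round(e,4))
print(ctrl.sense())
a=cv2.imread("pics/scene0.png");b=cv2.imread("pics/side0.png")
cv2.imwrite("pics/both.png",cv2.resize(np.vstack([a,b]),(480,600)))
E
```

```text
pics
0.0187
valve scene [313.3 269.1] 0.81
valve side [365.2 256.3] 0.79
valve wrist [484.2 186.7] 0.86
    [ 0.7272 -0.0081 -0.0062] [0.0098 0.0077 0.0038]
stem scene [325.3 225.8] 0.6
stem side [362.7 202.7] 0.85
stem wrist [545.7 249.6] 0.55
    [0.6514 0.0008 0.2233] [0.0043 0.0022 0.0025]
half_hole scene [316.6 201.7] 0.64
half_hole side [335.  198.3] 0.78
    [ 0.5925 -0.0602  0.2083] [0.0025 0.0025]
inlet_pipe scene [339. 191.] 0.87
inlet_pipe side [360.7 163.7] 0.89
    [0.6038 0.0069 0.3671] [0.0032 0.0032]
knob scene [273.2 141.1] 0.23
knob side [347.9 176.3] 0.41
knob wrist [399.3 247.3] 0.62
    [0.547  0.0087 0.2173] [0.0024 0.0024]
lever_end scene [356.2 189.1] 0.94
lever_end wrist [260.9 194.3] 0.58
    [0.446  0.0067 0.0973] [0.0024 0.0024]
sprayer scene [274.7 145. ] 0.82
sprayer side [233.  206.3] 0.65
sprayer wrist [250.7 371.2] 0.65
    [ 0.3794 -0.3348  0.0149] [0.0078 0.0097 0.0034]
brush_tin scene [225.9 159.6] 0.92
brush_tin side [210.1 259.5] 0.89
    [ 0.5066 -0.4745 -0.0155] [0.0024 0.0024]
paint_tin scene [436.3 233.9] 0.91
paint_tin side [394.5 150. ] 0.98
paint_tin wrist [545.1 249.9] 0.64
    [0.563  0.1577 0.3316] [0.1067 0.03   0.0977]
{'time_s': 1.5, 'joint_pos': array([-6.17890865e-06,  2.12896013e-01, -3.44125696e-02,  1.32349646e+00,
       -7.23245709e-06,  1.57080163e+00]), 'joint_velocities': array([-5.47067246e-04,  1.27767629e-04, -7.77960185e-04,  8.20505378e-04,
        5.84206941e-05,  5.61591090e-04]), 'tau': array([ 1.14678896e-03, -6.85954213e+01,  4.87330735e+01,  1.21800502e-03,
        2.56529688e-05,  1.77128031e-04]), 'tcp_pos': array([ 4.99980953e-01, -5.37190009e-06,  2.31302838e-01]), 'tool_rot': array([-5.25366612e-07,  7.07110842e-01,  7.07102720e-01, -5.63948338e-06]), 'contact_force': array([-0.16596616, -0.23080963,  0.94966363]), 'ft_torque': array([-0.01244041,  0.04633985, -0.01904086]), 'grip_force': 0.0, 'grip_width': 0.08524071242811611}
```

View pics/both.png

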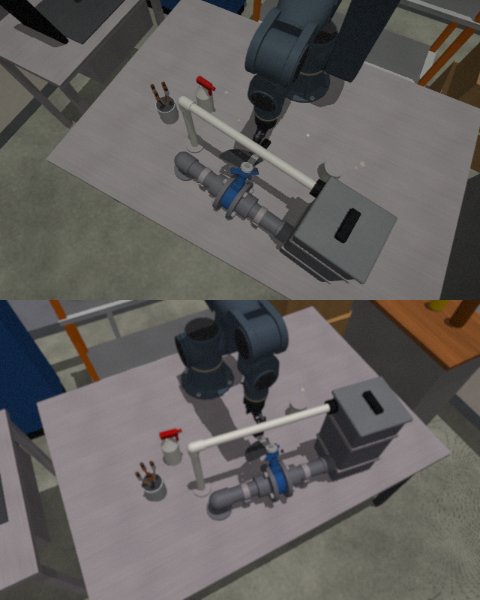

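```bash
python3 -m inch '[85,0,0,0,0]' 60; python3 - <<'E'
from h import *
# stem-based prediction
for c in("scene","side","wrist"):
    l=ctrl.landmark_of(c,"knob"); print(c,[(np.round(k["pixel"],1),round(k["conf"],2)) for k in l])
    l=ctrl.cut_out(c,"lever"); print(c,[(np.round(k["pixel"],1),round(k["conf"],2),k["pixels"].sum()) for k in l])
E
```

```text
time_s: 1.58
tcp_pos: [0.5, 0.0, 0.2313]
tool_rot: [0.0, 0.707, 0.707, 0.0]
contact_force: [0.3, 0.1, -0.0]
grip_width: 0.0847
grip_force: 0.0
scene [(array([273.2, 141.1]), 0.23)]
scene [(array([336.2, 212.3]), 0.94, np.int64(474))]
side [(array([347.9, 176.3]), 0.41)]
side [(array([393.8, 137. ]), 0.75, np.int64(549)), (array([357.6, 207. ]), 0.18, np.int64(1601))]
wrist [(array([399.3, 247.3]), 0.62)]
wrist [(array([420. , 232.4]), 0.96, np.int64(15235))]
```

View pics/wrist0.png

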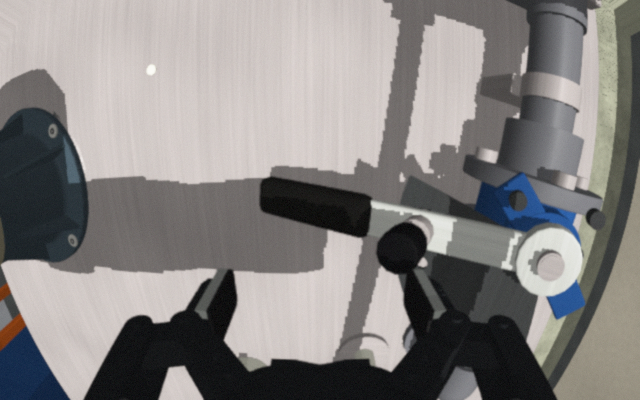

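```bash
python3 - <<'E'
from h import *
for n,c,px in(("paint","scene",(436.3,233.9)),("paint","side",(394.5,150)),("spr","scene",(274.7,145)),("spr","side",(233,206)),("val","scene",(313,269)),("val","side",(365,256))):
    o,d=ray(c,px); print(n,c,(o-d*o[2]/d[2]).round(3))
p=ctrl.camera_params("wrist"); print(np.round(p["mount"],3),np.round(p["mtx"],1))
print(ray("scene",(0,0))[0],ray("side",(0,0))[0])
# check: stem, inlet refs
print(proj("side",[[.651,0,.2233],[.5505,.0,.2135],[.446,.0067,.0973]]).round(1))
E
```

```text
paint scene [0.425 0.301 0.   ]
paint side [0.413 0.307 0.   ]
spr scene [ 0.38  -0.342  0.   ]
spr side [ 0.359 -0.332  0.   ]
val scene [ 0.72  -0.003  0.   ]
val side [ 0.735 -0.013  0.   ]
[[-0.    -0.946 -0.323  0.082]
 [ 1.    -0.001  0.001 -0.   ]
 [-0.001 -0.323  0.946 -0.143]
 [ 0.     0.     0.     1.   ]] [[309.7   0.  319.9]
 [  0.  309.7 210.9]
 [  0.    0.    1. ]]
[1.0189035  0.15562703 1.30115229] [ 1.15564583 -0.41698476  1.38085961]
[[361.8 202.3]
 [345.2 178.6]
 [330.1 172.8]]
```

```bash
cat > fit.py <<'E'
from h import *
from scipy.optimize import least_squares
def kin(p,d=.0085):
    xv,yv,yaw,th=p; Z=R.from_euler('z',yaw).as_matrix(); a=np.radians(31.5)
    xs=Z@[np.cos(a),0,np.sin(a)]; ys=Z@[0,1,0]; zs=Z@[-np.sin(a),0,np.cos(a)]
    v=np.array([xv,yv,0]); st=v+[0,0,.1]+.145*zs
    L=lambda r,t,h: st+r*(-np.cos(t)*xs-np.sin(t)*ys)+h*zs
    return dict(valve=v,stem=st,half_hole=L(.09,np.pi/4,.006),knob=L(.09,th,.044+d),lever_end=L(.225,th,.014)),(xs,ys,zs)
def fit(obs,p0=(.727,-.005,0,.1)):
    def res(p):
        k,_=kin(p); r=[]
        for n,o,d,w in obs: r+=list(w*np.cross(k[n]-o,d)*1000)
        r.append(p[2]/.05*3)
        return r
    return least_squares(res,p0,loss="soft_l1",f_scale=4),res
E
python3 - <<'E'
from fit import *
O=[("valve","scene",(313.3,269.1)),("valve","side",(365.2,256.3)),("valve","wrist",(484,186.7)),("stem","scene",(325.3,225.8)),("stem","side",(362.7,202.7)),("stem","wrist",(545.7,249.6)),
("half_hole","scene",(316.6,201.7)),("half_hole","side",(335,198.3)),("knob","side",(347.9,176.3)),("knob","wrist",(400.5,247.3)),("lever_end","scene",(356.2,189.1)),("lever_end","wrist",(260.9,194.3))]
obs=[(n,*ray(c,px),1) for n,c,px in O]
s,res=fit(obs); print(s.x.round(4))
k,_=kin(s.x)
for (n,o,d,w),q in zip(obs,O): print(n,q[1],(np.linalg.norm(np.cross(k[n]-o,d))*1000).round(1))
for n in k: print(n,k[n].round(4))
E
```

```text
[ 0.7266 -0.0069 -0.0927  0.0315]
valve scene 8.0
valve side 10.8
valve wrist 3.5
stem scene 3.5
stem side 2.8
stem wrist 3.3
half_hole scene 6.0
half_hole side 2.0
knob side 4.1
knob wrist 2.7
lever_end scene 4.6
lever_end wrist 3.5
valve [ 0.7266 -0.0069  0.    ]
stem [6.512e-01 1.000e-04 2.236e-01]
half_hole [ 0.5882 -0.0579  0.1955]
knob [0.5473 0.0069 0.2214]
lever_end [0.4523 0.0115 0.1181]
```

```bash
python3 -m inch '[85,0,0,-1,1, 85,0,0,-1,1, 85,0,0,-1,1, 85,0,0,-1,1, 85,0,0,-1,1, 85,0,0,-1,1, 85,0,0,-1,0]'; python3 -c "
from h import *
print(ctrl.sense()['joint_pos'].round(3))"
```

```text
time_s: 2.47
tcp_pos: [0.4995, -0.0, 0.4429]
tool_rot: [0.0, 0.867, 0.497, 0.0]
contact_force: [1.4, -0.3, 0.5]
grip_width: 0.0852
grip_force: 0.0
[-0.     0.314  0.651  1.907  0.     2.1  ]
```

```bash
python3 -m inch '[85,0,0,-1,-1, 85,0,0,-1,-1, 85,0,0,-1,-1, 85,0,0,-1,-1, 85,0,0,-1,-1, 85,0,0,-1,-1]'; python3 -c "
from h import *
s=ctrl.sense();print(s['joint_pos'].round(3),s['tool_rot'].round(3))"
```

```text
time_s: 2.97
tcp_pos: [0.4675, -0.0, 0.5263]
tool_rot: [0.035, 0.71, 0.703, 0.035]
contact_force: [-0.1, -0.8, 0.2]
grip_width: 0.0851
grip_force: 0.0
[-0.     0.262  0.827  2.036  0.     1.58 ] [0.035 0.71  0.703 0.035]
```

```bash
python3 -m inch '[85,0,0,-1,-1, 85,0,0,-1,-1, 85,0,0,-1,-1, 85,0,0,-1,-1]'; python3 -c "
from h import *
s=ctrl.sense();print(s['joint_pos'].round(3),s['tool_rot'].round(3))"
python3 -m inch '[85,0,0,1,-1, 85,0,0,1,-1]'; python3 -c "
from h import *
s=ctrl.sense();print(s['joint_pos'].round(3),s['tool_rot'].round(3))"
```

```text
time_s: 3.3
tcp_pos: [0.4368, -0.0, 0.5656]
tool_rot: [0.075, 0.575, 0.813, 0.053]
contact_force: [0.5, -0.4, 0.0]
grip_width: 0.085
grip_force: 0.0
[-0.     0.166  0.816  2.036 -0.     1.231] [0.075 0.575 0.813 0.053]
time_s: 3.47
tcp_pos: [0.448, -0.0, 0.5138]
tool_rot: [0.081, 0.509, 0.855, 0.048]
contact_force: [0.8, 0.2, 0.7]
grip_width: 0.0847
grip_force: 0.0
[-0.     0.08   0.537  1.838 -0.     1.074] [0.081 0.509 0.855 0.048]
```

```bash
python3 -m inch '[85,0,0,-1,-1, 85,0,0,-1,-1, 85,0,0,-1,-1, 85,0,0,-1,-1, 85,0,0,-1,-1, 85,0,0,-1,-1, 85,0,0,-1,-1, 85,0,0,-1,-1, 85,0,0,-1,-1, 85,0,0,-1,-1]'; python3 -c "
from h import *
s=ctrl.sense();print(s['joint_pos'].round(3),s['tool_rot'].round(3))
j=s['joint_pos'];print('tilt',1.571-(j[1]-j[2]+j[3]))"
```

```text
time_s: 4.3
tcp_pos: [0.3671, -0.0, 0.6359]
tool_rot: [0.177, 0.099, 0.979, 0.018]
contact_force: [0.3, 0.2, 0.5]
grip_width: 0.0852
grip_force: 0.0
[ 0.    -0.022  0.8    2.036 -0.     0.202] [0.177 0.099 0.979 0.018]
tilt 0.35749360958899956
```

```bash
python3 -m inch '[85,0,0,-1,-1, 85,0,0,-1,-1, 85,0,0,-1,0, 85,0,0,-1,0, 85,0,0,-1,0, 85,0,0,-1,0, 85,0,0,-1,0, 85,0,0,-1,0]'; cat > st.py <<'E'
from h import *
s=ctrl.sense();q=s['tool_rot'];M=R.from_quat([q[1],q[2],q[3],q[0]]).as_matrix()
j=s['joint_pos'];print(j.round(3),'tilt',1.571-(j[1]-j[2]+j[3]));print(M.round(3))
E
python3 st.py
```

```text
time_s: 4.97
tcp_pos: [0.2898, 0.0, 0.6913]
tool_rot: [0.261, 0.016, 0.965, 0.004]
contact_force: [-0.4, -0.7, 0.1]
grip_width: 0.0854
grip_force: 0.0
[ 0.    -0.204  0.789  2.036  0.     0.033] tilt 0.5276273241091434
[[-0.864  0.028  0.503]
 [ 0.033  0.999  0.   ]
 [-0.503  0.017 -0.864]]
```

```bash
python3 -m inch '[85,0,0,1,0, 85,0,0,1,0, 85,0,0,1,0, 85,0,0,1,0, 85,0,0,1,0, 85,0,0,1,0, 85,0,0,1,0, 85,0,0,1,0, 85,0,0,1,0, 85,0,0,1,0]'; python3 -m inch '[85,0,0.3,1,0, 85,0,0,1,0, 85,0,0,0,0]'; python3 st.py; cat > look.py <<'E'
from fit import *
import sys
O=[("valve","scene",(313.3,269.1)),("valve","side",(365.2,256.3)),("stem","scene",(325.3,225.8)),("stem","side",(362.7,202.7)),
("half_hole","scene",(316.6,201.7)),("half_hole","side",(335,198.3))]
obs=[(n,*ray(c,px),.7) for n,c,px in O]
f=ctrl.grab_frame("wrist"); cv2.imwrite(f"pics/{sys.argv[1]}.png",f)
for n in("valve","stem","half_hole","knob","lever_end"):
    l=ctrl.landmark_of("wrist",n)
    if l:
        print(n,np.round(l[0]["pixel"],1),round(l[0]["conf"],2))
        if l[0]["conf"]>.4: obs.append((n,*ray("wrist",l[0]["pixel"]),2))
s,res=fit(obs); print("fit",s.x.round(4)); k,ax=kin(s.x)
for n,o,d,w in obs: print(n,w,(np.linalg.norm(np.cross(k[n]-o,d))*1000).round(1),end="; ")
s=ctrl.sense();q=s['tool_rot'];M=R.from_quat([q[1],q[2],q[3],q[0]]).as_matrix()
print("\nknob",k["knob"].round(4),"knob in tool mm",(M.T@(k["knob"]-s["tcp_pos"])*1000).round(1))
E
python3 look.py w1
```

```text
time_s: 5.8
tcp_pos: [0.4392, 0.0, 0.4344]
tool_rot: [0.26, 0.016, 0.965, 0.004]
contact_force: [-0.2, -0.7, 0.2]
grip_width: 0.0854
grip_force: 0.0
time_s: 6.05
tcp_pos: [0.469, 0.0093, 0.3782]
tool_rot: [0.256, 0.015, 0.966, 0.004]
contact_force: [-0.3, -0.4, -1.6]
grip_width: 0.085
grip_force: 0.0
[ 0.029 -0.313 -0.309  1.056 -0.015  0.057] tilt 0.5188221852157537
[[-0.868  0.028  0.496]
 [ 0.032  0.999  0.   ]
 [-0.496  0.016 -0.868]]
stem [315.4 236.3] 0.73
half_hole [267.3 190.2] 0.97
knob [318.  179.8] 0.79
fit [ 0.7322 -0.0061 -0.0805  0.0225]
valve 0.7 12.5; valve 0.7 7.5; stem 0.7 7.8; stem 0.7 3.1; half_hole 0.7 9.7; half_hole 0.7 5.1; stem 2 0.5; half_hole 2 1.7; knob 2 3.7; 
knob [0.5527 0.0063 0.2214] knob in tool mm [ 10.8  -2.9 183.8]
```

View pics/w1.png

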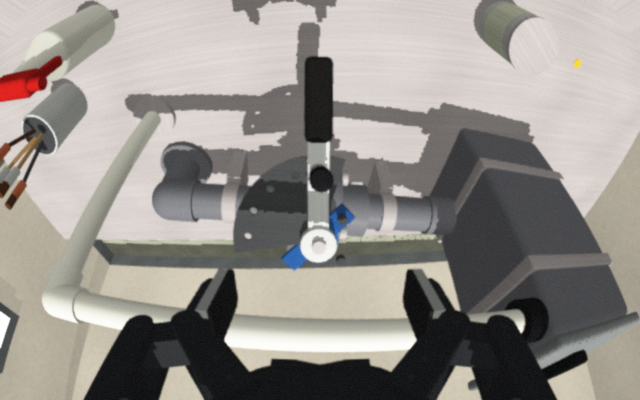

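```bash
python3 -m inch '[85,0.1,-0.03,1,0, 85,0.1,-0.03,1,0, 85,0.1,-0.03,1,0, 85,0.06,0,0.7,0, 85,0,0,0,0]'; python3 look.py w2
```

```text
time_s: 6.77
tcp_pos: [0.5151, 0.0065, 0.279]
tool_rot: [0.258, 0.016, 0.966, 0.004]
contact_force: [-0.6, -0.8, -0.7]
grip_width: 0.0853
grip_force: 0.0
valve [312.2 188.7] 0.6
stem [318.5 290.2] 0.98
knob [324.1 223.4] 0.72
lever_end [320.5  43.4] 0.85
fit [ 0.7302 -0.0079 -0.1149  0.0557]
valve 0.7 11.5; valve 0.7 7.6; stem 0.7 6.6; stem 0.7 1.3; half_hole 0.7 8.8; half_hole 0.7 1.4; valve 2 3.4; stem 2 2.4; knob 2 2.1; lever_end 2 2.3; 
knob [0.551  0.0077 0.2214] knob in tool mm [ 1.7  1.  71.9]
```

View pics/w2.png

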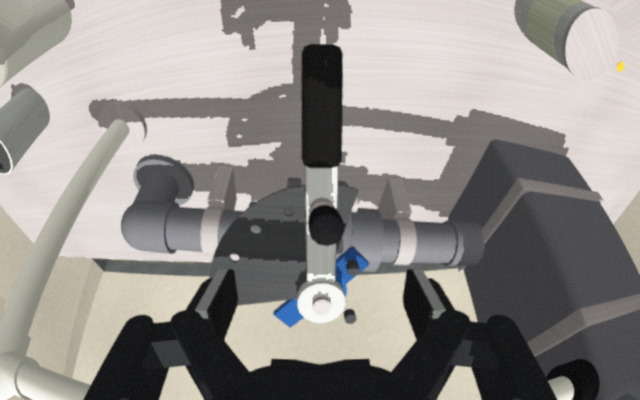

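```bash
python3 -m inch '[85,0.02,0.02,1,0, 85,0.02,0.02,1,0, 60,0.02,0.02,1,0, 40,0,0,0.05,0, 40,0,0,0,0]' 60;  python3 -m inch '[10,0,0,0,0, 10,0,0,0,0, 10,0,0,0,0, 10,0,0,0,0]'; python3 st.py; python3 look.py w3
```

```text
time_s: 7.48
tcp_pos: [0.5598, 0.0085, 0.2016]
tool_rot: [0.259, 0.015, 0.966, 0.004]
contact_force: [-0.8, 0.4, 1.2]
grip_width: 0.0507
grip_force: 0.0
time_s: 7.82
tcp_pos: [0.5605, 0.0086, 0.2045]
tool_rot: [0.261, 0.015, 0.965, 0.004]
contact_force: [-6.0, 2.1, 6.4]
grip_width: 0.0235
grip_force: 58.2
[ 0.021 -0.094 -0.593  0.544 -0.011  0.05 ] tilt 0.5284084850944453
[[-0.863  0.027  0.504]
 [ 0.032  0.999  0.   ]
 [-0.504  0.016 -0.864]]
stem [314.1 349. ] 0.66
half_hole [225.2 279.1] 0.8
knob [319.1 289.9] 0.79
lever_end [313.5   6. ] 0.67
fit [ 0.725  -0.0064 -0.1073  0.0624]
valve 0.7 6.6; valve 0.7 12.3; stem 0.7 4.4; stem 0.7 3.6; half_hole 0.7 7.8; half_hole 0.7 3.0; stem 2 2.0; half_hole 2 2.4; knob 2 0.7; lever_end 2 0.7; 
knob [0.5457 0.0073 0.2215] knob in tool mm [  4.2  -1.5 -22.1]
```

View pics/w3.png

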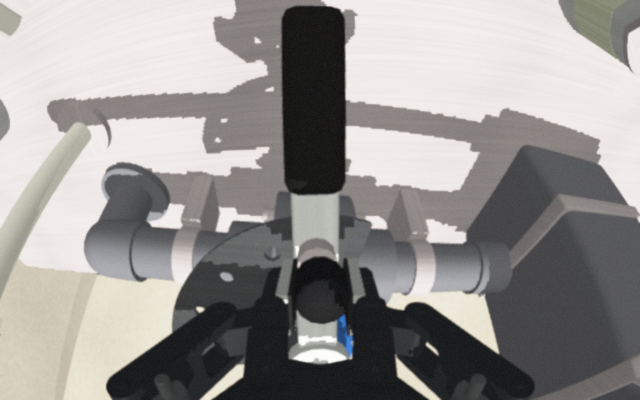

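```bash
python3 -m inch '[10,0,0,-0.15,0, 10,0,0,-0.15,0, 10,0,0,0,0, 10,0,0,0,0]' 90; python3 look.py w4 | tail -4; python3 -c "
from h import *
print(ctrl.sense()['contact_force'])"
```

```text
time_s: 8.45
tcp_pos: [0.556, 0.0087, 0.2118]
tool_rot: [0.261, 0.015, 0.965, 0.004]
contact_force: [5.8, 3.4, -3.9]
grip_width: 0.0228
grip_force: 88.4
lever_end [307.7  12.1] 0.82
fit [ 0.7241 -0.0059 -0.1026  0.0717]
valve 0.7 5.5; valve 0.7 13.3; stem 0.7 4.5; stem 0.7 4.5; half_hole 0.7 7.7; half_hole 0.7 3.6; stem 2 244.1; half_hole 2 2.2; knob 2 4.2; lever_end 2 0.8; 
knob [0.5447 0.0061 0.2215] knob in tool mm [  4.8  -2.7 -14.2]
[ 5.75824149  3.33994118 -4.82585443]
```

```bash
python3 -m inch '[10,-0.01,-0.2,0,0, 10,-0.02,-0.19,0,0, 10,-0.03,-0.19,0,0, 10,-0.04,-0.19,0,0, 10,0,0,0,0]'; python3 -m inch '[10,-0.05,-0.19,0,0, 10,-0.07,-0.19,0,0, 10,-0.08,-0.19,0,0, 10,-0.1,-0.19,0,0, 10,0,0,0,0]'; python3 look.py w5; python3 -c "
from h import *
print(ctrl.sense()['contact_force'])"
```

```text
time_s: 9.17
tcp_pos: [0.5564, -0.0154, 0.2107]
tool_rot: [0.259, 0.016, 0.966, 0.004]
contact_force: [-3.5, 1.6, -10.2]
grip_width: 0.0232
grip_force: 89.8
time_s: 9.58
tcp_pos: [0.5643, -0.0376, 0.2153]
tool_rot: [0.259, 0.015, 0.966, 0.005]
contact_force: [-0.0, 8.5, -7.9]
grip_width: 0.0233
grip_force: 89.4
valve [341.1 193. ] 0.98
half_hole [295.9 265.6] 0.9
knob [316.7 290.4] 0.6
lever_end [181.9  57.9] 0.81
fit [ 0.7261 -0.0089 -0.1279  0.6216]
valve 0.7 9.1; valve 0.7 10.6; stem 0.7 3.9; stem 0.7 2.7; half_hole 0.7 8.2; half_hole 0.7 3.1; valve 2 0.8; half_hole 2 2.4; knob 2 0.3; lever_end 2 1.1; 
knob [ 0.5552 -0.0397  0.2302] knob in tool mm [  0.2  -2.6 -17.5]
[-1.08415619  7.27174899 -7.67228199]
```

View pics/w5.png

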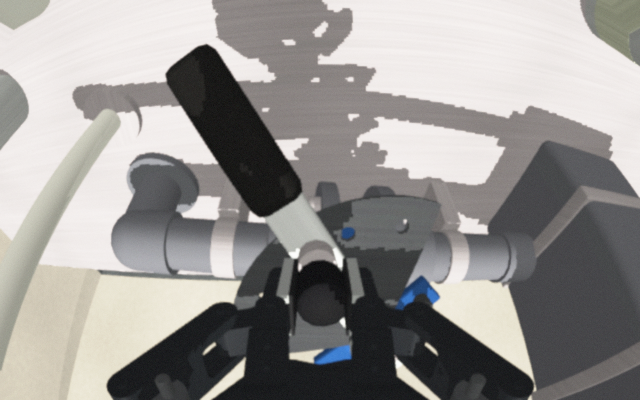

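```bash
python3 -m inch '[35,0,0,0,0, 35,0,0,0.1,0, 35,0,0,0,0, 35,0,0,0,0]'; python3 -m inch '[35,0,-0.1,0,0, 35,-0.02,-0.1,0,0, 35,0,0,0,0]';python3 look.py w6|grep -v valve; python3 -c "
from h import *
print(ctrl.sense()['contact_force'])"
```

```text
time_s: 10.22
tcp_pos: [0.5666, -0.0378, 0.2133]
tool_rot: [0.26, 0.015, 0.965, 0.004]
contact_force: [0.6, -0.9, -0.5]
grip_width: 0.0351
grip_force: 0.0
time_s: 10.47
tcp_pos: [0.567, -0.044, 0.2135]
tool_rot: [0.26, 0.015, 0.965, 0.004]
contact_force: [0.7, 4.2, 1.5]
grip_width: 0.0346
grip_force: 1.7
half_hole [307.4 264.2] 0.9
knob [327.7 294.1] 0.86
lever_end [183.5  58.3] 0.63
fit [ 0.7263 -0.0112 -0.1484  0.6552]
knob [ 0.556  -0.0411  0.2311] knob in tool mm [  0.1   2.7 -21.1]
[0.67651008 2.64378059 0.81684947]
```

```bash
for i in 1; do python3 -m inch '[35,-0.026,-0.043,0,0, 35,-0.026,-0.043,0,0, 35,-0.026,-0.043,0,0, 35,-0.026,-0.043,0,0, 35,-0.026,-0.043,0,0]'; done; python3 -m inch '[35,-0.03,-0.043,0,0, 35,-0.03,-0.043,0,0, 35,-0.03,-0.043,0,0]'
```

```text
time_s: 11.18
tcp_pos: [0.5695, -0.05, 0.2145]
tool_rot: [0.259, 0.015, 0.966, 0.005]
contact_force: [-3.0, 5.4, 2.6]
grip_width: 0.0348
grip_force: 2.6
time_s: 11.43
tcp_pos: [0.5717, -0.0542, 0.2157]
tool_rot: [0.259, 0.015, 0.966, 0.004]
contact_force: [-3.1, 4.1, 1.2]
grip_width: 0.0349
grip_force: 2.1
```

```bash
python3 -m inch '[35,-0.03,-0.04,0,0, 35,-0.03,-0.04,0,0, 35,-0.03,-0.04,0,0]'; python3 -m inch '[35,-0.03,-0.04,0,0, 35,-0.03,-0.04,0,0, 35,-0.03,-0.04,0,0]'
```

```text
time_s: 11.68
tcp_pos: [0.573, -0.0561, 0.2161]
tool_rot: [0.258, 0.014, 0.966, 0.006]
contact_force: [-6.8, 22.5, 2.0]
grip_width: 0.0352
grip_force: 11.3
time_s: 11.93
tcp_pos: [0.5738, -0.0572, 0.2163]
tool_rot: [0.257, 0.013, 0.966, 0.009]
contact_force: [-29.5, 42.8, 9.5]
grip_width: 0.035
grip_force: 21.2
```

```bash
python3 -m inch '[35,0.1,0.13,0,0, 35,0.04,0.13,0,0, 35,0,0,0,0]';python3 look.py w7|grep -v valve
```

```text
time_s: 12.18
tcp_pos: [0.5728, -0.0535, 0.2164]
tool_rot: [0.259, 0.015, 0.966, 0.004]
contact_force: [0.2, -0.1, 0.1]
grip_width: 0.0347
grip_force: 0.0
stem [326.7 283.3] 0.25
half_hole [325.7 253.7] 0.56
knob [325.  284.1] 0.76
lever_end [157.   80.1] 0.75
fit [ 0.7257 -0.0078 -0.1155  0.7709]
knob [ 0.5613 -0.0519  0.2347] knob in tool mm [  1.3   2.2 -21.5]
```

View pics/w7.png

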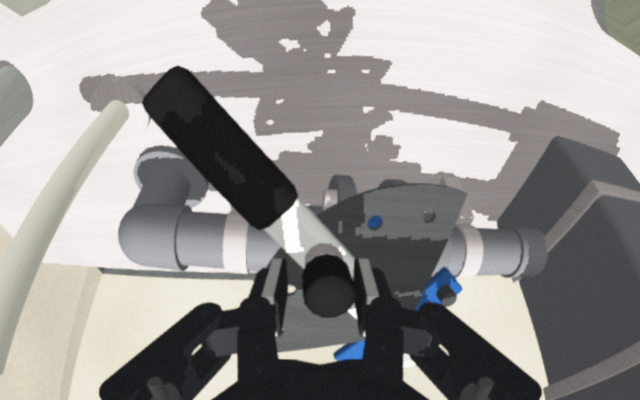

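```bash
python3 -m inch '[35,0.05,0.07,0,0, 35,0.05,0.07,0,0, 35,0.05,0.07,0,0, 35,0.05,0.07,0,0]'; python3 -m inch '[35,0.03,0.05,0,0, 35,0.03,0.05,0,0, 35,0.03,0.05,0,0, 35,0.03,0.05,0,0]'
```

```text
time_s: 12.82
tcp_pos: [0.5679, -0.045, 0.2137]
tool_rot: [0.26, 0.015, 0.966, 0.004]
contact_force: [1.7, -2.8, 0.4]
grip_width: 0.035
grip_force: 1.2
time_s: 13.15
tcp_pos: [0.5659, -0.0414, 0.2129]
tool_rot: [0.261, 0.017, 0.965, 0.001]
contact_force: [7.0, -27.2, 0.4]
grip_width: 0.0351
grip_force: 13.4
```

```bash
python3 -m inch '[35,-0.08,-0.15,0,0, 45,-0.06,-0.13,0,0, 55,0,0,0,0, 55,0,0,-0.5,0, 55,0,0,-1,0, 70,0,0,-1,0, 70,0,0,-1,0, 70,0,0,0,0]';python3 look.py w8; python3 - <<'E'
import cv2
f=cv2.imread('pics/w8.png'); cv2.imwrite('pics/w8c.png',cv2.resize(f[100:350,180:460],None,fx=2.4,fy=2.4,interpolation=3))
E
```

```text
time_s: 13.82
tcp_pos: [0.5158, -0.0475, 0.3106]
tool_rot: [0.263, 0.015, 0.965, 0.004]
contact_force: [2.0, -1.1, 1.8]
grip_width: 0.0701
grip_force: 0.0
valve [343.3 170.2] 0.81
half_hole [313.9 202.7] 0.78
knob [316.8 213.4] 0.58
lever_end [215.6  85.2] 0.7
fit [ 0.7199 -0.009  -0.1215  0.7392]
valve 0.7 7.0; valve 0.7 16.3; stem 0.7 4.9; stem 0.7 8.6; half_hole 0.7 8.8; half_hole 0.7 8.3; valve 2 1.8; half_hole 2 2.6; knob 2 3.4; lever_end 2 0.4; 
knob [ 0.5538 -0.0498  0.2336] knob in tool mm [ 1.8 -2.5 79.5]
```

View pics/w8c.png

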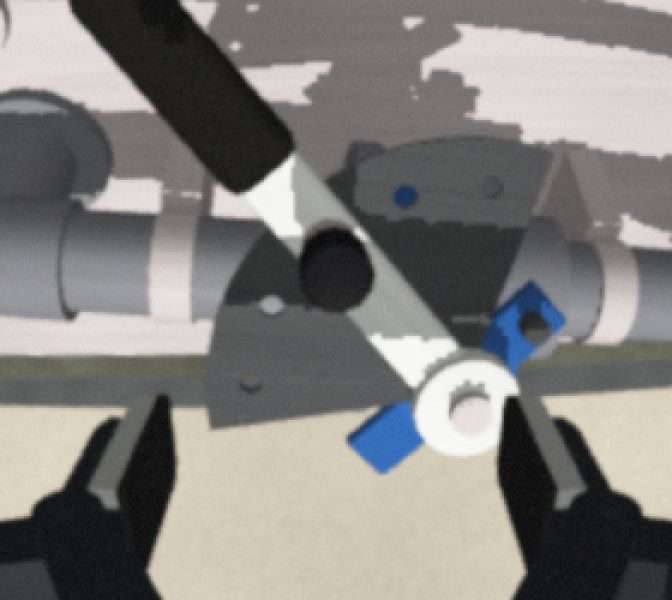

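```bash
python3 -m inch '[0,0.03,-0.04,0,0, 0,0.03,-0.04,0,0, 0,0,0,0,0, 0,0,0,0,0, 0,0,0,0.8,0, 0,0,0,0.8,0, 0,0,0,0,0]' 20; python3 -m inch '[0,0,0,0.2,0, 0,0,0,0.2,0, 0,0,0,0,0]'; python3 -m inch '[0,0,0,0.2,0, 0,0,0,0.2,0, 0,0,0,0,0]'
```

```text
time_s: 14.7
tcp_pos: [0.5379, -0.0497, 0.2584]
tool_rot: [0.257, 0.015, 0.966, 0.004]
contact_force: [-1.7, 0.7, -1.4]
grip_width: -0.0001
grip_force: 0.0
time_s: 14.95
tcp_pos: [0.5445, -0.0499, 0.2519]
tool_rot: [0.26, 0.015, 0.966, 0.004]
contact_force: [-0.2, 0.5, 0.1]
grip_width: -0.0003
grip_force: 0.0
time_s: 15.2
tcp_pos: [0.5504, -0.0499, 0.2408]
tool_rot: [0.259, 0.015, 0.966, 0.004]
contact_force: [0.4, -0.4, -0.9]
grip_width: -0.0001
grip_force: 0.0
```

```bash
python3 -m inch '[0,0,0,0.1,0, 0,0,0,0.1,0, 0,0,0,0,0]'; python3 -m inch '[0,0,0,0.1,0, 0,0,0,0.05,0, 0,0,0,0,0]'
```

```text
time_s: 15.45
tcp_pos: [0.5536, -0.0499, 0.2362]
tool_rot: [0.26, 0.015, 0.966, 0.004]
contact_force: [-0.0, -0.2, 0.1]
grip_width: -0.0006
grip_force: 0.1
time_s: 15.7
tcp_pos: [0.5557, -0.0508, 0.2358]
tool_rot: [0.261, 0.016, 0.965, 0.003]
contact_force: [-47.7, -4.0, 48.3]
grip_width: -0.0004
grip_force: 32.9
```

```bash
python3 -m inch '[0,0,0,-0.3,0, 0,0,0,-1,0, 0,0,0,-1,0, 0,0,0,-1,0, 0,0,0,-0.5,0, 0,0,0,0,0, 0,0,0,0,0]'; python3 look.py w9 | grep fit; python3 -c "
from station import ctrl
print(ctrl.sense()['contact_force']); print(ctrl.hand_in())"
```

```text
time_s: 16.28
tcp_pos: [0.4988, -0.05, 0.3319]
tool_rot: [0.26, 0.015, 0.965, 0.004]
contact_force: [0.0, 0.0, -1.2]
grip_width: -0.0001
grip_force: 0.0
fit [ 0.7222 -0.005  -0.0913  0.749 ]
[-0.29699447  0.09890843 -0.27033418]
the job is handed in; nothing more can be done
None
```

I set the lever at the middle (half-open) hole and handed the job in at about 16 s, though the hand-in returned no verdict. The camera fit puts the lever at about 0.75 rad. It stopped hard when pushed either way, and the knob stopped hard when pressed, at about home height. The arm then backed clear, and it never went near the sprayer, brush tin or paint tin.

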